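# Run the ring gauge round the bent rod to its stop

## Task

Check the hand-bent rod with the ring gauge: take the steel ring out of its slotted wooden rest, thread it onto the free end of the rod and slide it gently, without forcing it, round both bends until it bears against the stop collar in front of the post. Let go and leave it hanging on the rod against the collar, and do not disturb the blocks and the plug lying around.

Things in the scene. Friction and masses are not known exactly. Their poses are not given: they have to be found in the camera images.
- gauge: Ring gauge: loose flat steel disc, 76 mm across, 10 mm thick, with an 15 mm bore in its middle; 250 g. Origin at its centre; y is the bore's axis, z up at the start. It stands upright in the wooden rest. Grasp it from above by its two flat faces, fingertips at least 13 mm above the bore's axis, so that rod and collar pass under them.
- rest: Fixed wooden rest, 104 x 42 x 35 mm, with a 13 mm wide slot along its x, floor 10 mm up. Origin at the centre of its underside, z up. The gauge stands in the slot, its bore axis along the rest's y, its upper 51 mm clear of the wood.
- stand: Fixed plywood board 260 x 250 x 16 mm with a steel post at its far left, which carries the Z-shaped rod. Origin on the table under the board (which spans -100 to +150 mm in its y), z up. The round steel rod is 10 mm thick, rigid and level, its axis 130 mm over the table; the bore leaves 2.5 mm all round it. Its course is told under tip; the spread of its bends under bends.
- tip (a point): End of the rod's rounded free tip, on its axis; y points along the rod into its first straight, z up. From here the rod runs about 65 mm straight, turns right (seen from above) through about 90 degrees with a 30 mm radius to the axis, runs about 80 mm straight, turns left through about 90 degrees (30 mm radius), and runs about 50 mm straight to the stop collar.
- bends (a point): Origin of the stand raised to the top of its board, roughly under the middle of the rod. The rod was bent by hand: the first and last straight may be up to 20 mm, the middle one up to 8 mm, longer or shorter, and each bend up to 10 degrees more or less, than told under tip, always in the level plane. So its exact course must be seen or felt.
- stop (a point): Centre of the stop collar's face (23 mm across, collar 12 mm long, fixed on the rod), on the rod's axis; y points along the last straight into the collar. 39 mm behind the face stands the post, 26 mm wide, top 140 mm over the table. A gauge bearing on the collar has its centre at y = -5 mm here, hanging up to 3 mm below the rod's axis.
- mdf_block_1: Bystander: loose upright fibreboard block, 67 x 71 x 98 mm, with a hole in its top. Origin at the centre of its underside.
- cork_block: Bystander: loose cork sanding block, 58 x 105 x 36 mm. Origin at the centre of its underside.
- wood_plug: Bystander: loose turned wooden half ball, 38 mm across, 22 mm high. Origin at the centre of its underside.
Mind the look-alikes: they are no part of the job. There is more than one size of the gauge; the one meant has the size given above.

How it is judged:
On the way:
1. the ring is threaded on the rod's first straight, its centre 10 to 45 mm past the tip (y of gauge in the frame of tip between 0.01 and 0.045 m and x of gauge in the frame of tip between -0.007 and 0.007 m and z of gauge in the frame of tip between -0.008 and 0.008 m), for 0.1 s.
At the end, for the whole second after the job is handed in: The ring hangs on the rod against the stop collar (its face within 5 mm of the collar), let go and at rest (y of gauge in the frame of stop between -0.01 and 0 m and x of gauge in the frame of stop between -0.007 and 0.007 m and z of gauge in the frame of stop between -0.009 and 0.006 m and linear speed of gauge below 0.03 m/s and contact force between gauge and the fingers below 0.1 N); the robot touches nothing.
It fails at once if the ring is forced: more than 20 N between the held ring and the rod, collar or board (contact force between gauge and stand above 20 N and contact force between gauge and the fingers above 2 N).
It fails at once if a bystander is moved by more than 15 mm (distance of any of mdf_block_1, cork_block, wood_plug from where it was at the start of the episode above 0.015 m).
It also fails if it takes over 72 s, if anything falls off the work surface, if the arm or the gripper's body presses on something with over 40 N, if the wrist force passes 120 N, or if a joint passes its speed limit or range.

## Robot

A 6-joint arm with a two-finger parallel gripper is mounted at the origin on a cart in front of the work surface, level with it; the furniture and walls round the work are solid. World frame = base frame: x ahead of the robot, y to its left, z up, the work surface at z = 0. Lengths are in m, angles in rad, forces in N, time in s.
With the tool pointing down it reaches from about 0.25 to 0.775 m from the base axis. Payload 4 kg.
Tool frame: the origin (TCP) lies midway between the tips of the shut fingers; the grasp point (between the pads) lies 19 mm behind it (robot.tcp_to_grasp is the distance from the TCP to the grasp point, in m); z points along the fingers, y is the line along which they close (so a half turn about z gives the same grasp; the last joint's range is limited). The gripper opens to 94 mm and grips with 3 to 60 N. Pads are 16 mm wide; open, the fingers measure 119 mm over their backs; the gripper's body (75 mm by 177 mm) begins 78 mm behind the grasp point.
Start: joints at [1.066, 0.087, 1.371, -0, 1.684, -0.103], TCP at [0.215, 0.506, 0.206] pointing down, gripper open.
Joint ranges: [-3.1, 3.1], [-0.76, 2.03], [0.27, 2.55], [-1.08, 4.22], [0.17, 2.65], [-2.57, 2.57]. Speed limits (rad/s): [2.79, 2.79, 3.14, 3.14, 3.14, 3.14].

## Interface

Orientations are given as [roll, pitch, yaw] about the fixed x, y, z axes, in that order (R = Rz(yaw) Ry(pitch) Rx(roll)).
In Python, from bench import robot, viewer gives the robot as it stands. The module is installed in compiled form; this text tells all that it offers.
- The arm moves only by the shell command python3 -m handwheel 'ROWS' [OPENING]. ROWS is JSON, a list of rows, each a list of 6 numbers: the shift along the tool's x, y, z in units of 0.2 m (1.0 is 0.2 m), then the turn, a rotation vector about the tool's x, y, z in units of 30 degrees (1.0 is 30 degrees). In form: [[x, y, z, wx, wy, wz], ...]. A call has 1 to 10 rows; each row is the pose to reach, as a shift and turn from the pose commanded when the call began, along the tool's axes at that moment; what a row does not reach only later rows make up. A row lasts 1/12 s, in which the tool goes at most 41.7 mm and 7.16 degrees, less where a joint would pass 70% of its speed; a pose out of reach is approached as far as the arm can. A call with a number of a shift or a turn outside -1 to 1 is refused whole. A call with a gripper value outside its range is refused whole. OPENING is the gripper's target within -1 to 1 (shut at 1, half-way at 0, fully open at -1), set as the call begins (- or left out, the last holds). The fingers move at their own pace and stop on an object; the grip force is fixed at half the most. Time passes only in rows, so rows that repeat a pose let the fingers close. It gives the time, the measured TCP pose, the force, the opening and the grip force at its end, in the units of the state.
- robot.get_obs(): the state, without advancing time (a new reading comes with each control period).
- viewer.snapshot(name): name is "side" or "top"; returns the picture (480x640x3 uint8, red, green, blue); there is no depth.
- viewer.calibration(name): a dict with "fx", "fy", "cx", "cy" (pixels), "R" (3x3) and "t" (3): a world point X has camera coordinates R X + t. Camera axes: x right, y down, z forward; pixel columns grow to the right and rows downward; lengths in m; the calibration is good to about 2 mm. A picture is of the moment at which its call begins. calibration takes no time and is no camera call.
- robot.close_job(): hands the job in; it is judged then, once.
The state is a dict: "time": time; "joint_positions": joint angles; "qvel": joint speeds; "joint_torque": joint torques, N m; "tool_pos": TCP position; "ee_rot": TCP orientation; "wrist_force": force on the tool from outside, world axes, zero at the start; "wrist_torque": the same for the moment, N m; "width": finger opening in m; "finger_force": force on a finger pad.
Only numpy, scipy, OpenCV 4.12 (cv2) and the standard library are available. Lean on these libraries where they do the work, as an engineer would, in place of code of your own. Each camera call takes 0.05 s, during which the arm holds its last target. There are 200 camera calls.

## Working session

There is one attempt and no reset: what is moved stays moved. The work goes in short steps, Python scripts to look and compute and a shell command to move; the robot and the scene stay as the last step left them, time stands still between calls to the robot, and variables do not carry over. Pictures are saved under pics/ and viewed, at most 10 in all, crops included, and the job is handed in when it is done.

```bash
mkdir -p pics; python3 - <<'E'
from bench import robot, viewer
import cv2, numpy as np
for n in("top","side"):
    im=viewer.snapshot(n); cv2.imwrite(f"pics/{n}0.png",im[:,:,::-1])
    c=viewer.calibration(n); print(n,c["fx"],c["cx"],c["cy"],np.round(c["R"],3).tolist(),np.round(c["t"],3), np.round(-np.array(c["R"]).T@c["t"],3))
o=robot.get_obs();print(o, robot.tcp_to_grasp)
E
```

```text
top 571.2671430770077 314.94785813374654 237.9889103033398 [[0.006, -1.0, -0.015], [-0.995, -0.004, -0.099], [0.099, 0.015, -0.995]] [0.003 0.501 1.553] [ 0.345 -0.019  1.594]
side 580.0462747499037 326.9339078177576 234.21643059451634 [[0.997, -0.069, -0.017], [-0.055, -0.596, -0.801], [0.045, 0.8, -0.598]] [-0.497  0.115  1.616] [ 0.429 -1.259  1.049]
{'time': 0.1, 'joint_positions': array([ 1.06591762e+00,  8.78629683e-02,  1.37209016e+00, -2.05679467e-05,
        1.68359329e+00, -1.03103806e-01]), 'qvel': array([-0.00104564, -0.00178007, -0.00313213, -0.00102914,  0.00151587,
        0.00183159]), 'joint_torque': array([ 1.74756176e-03, -3.41253233e+01, -3.03300619e+01,  7.20267138e-02,
        3.04886070e-02, -9.27455471e-05]), 'tool_pos': array([0.2148527, 0.5057647, 0.2044377]), 'ee_rot': array([-3.13964716e+00, -1.80750392e-04,  2.73981528e+00]), 'wrist_force': array([0.13905259, 0.60319302, 0.81812787]), 'wrist_torque': array([ 0.04187071, -0.01757056,  0.01731363]), 'finger_force': 0.0, 'width': 0.09387375835179011} 0.0188
```

View pics/top0.png

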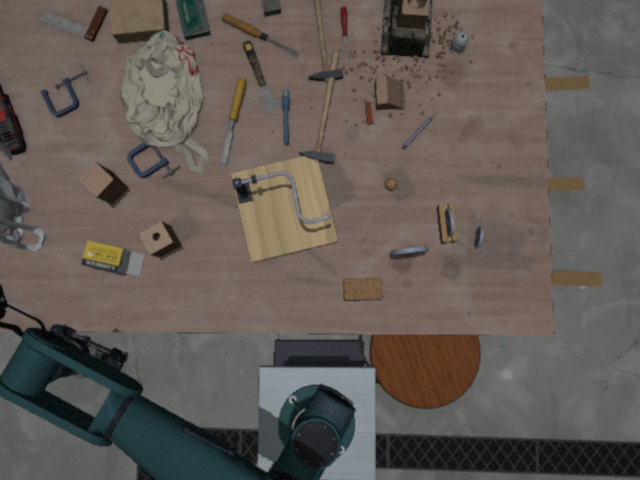

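View pics/side0.png

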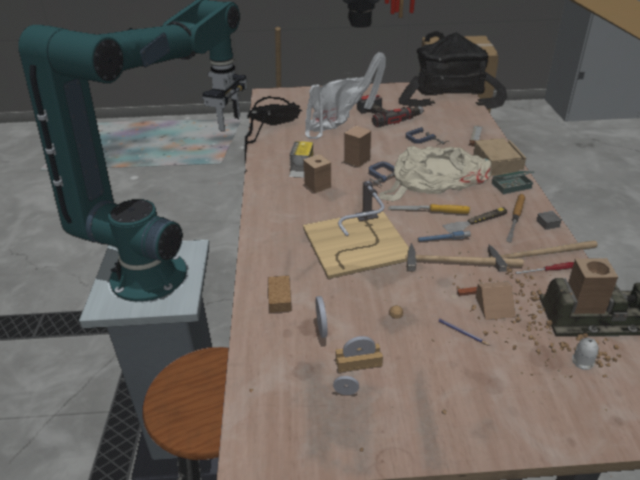

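Top view: the ring in the rest is at about (449,221), and the look-alikes are a large disc at (408,252) and a small one at (479,236). In the side view these are (359,347), (321,317) and (346,384). By the description the target is the one in the slotted rest. The rod runs from its tip near top (328,218) to the collar near (253,180). One close crop will check both.

```bash
cat > h.py <<'E'
from bench import robot, viewer
import cv2, numpy as np
C={n:viewer.calibration(n) for n in("top","side")}
def P(n,X):
    c=C[n];p=np.atleast_2d(X)@np.array(c["R"]).T+c["t"]
    return np.c_[c["fx"]*p[:,0]/p[:,2]+c["cx"],c["fy"]*p[:,1]/p[:,2]+c["cy"]]
def W(n,uv,z):
    c=C[n];R=np.array(c["R"]);o=-R.T@c["t"];uv=np.atleast_2d(uv).astype(float)
    d=np.c_[(uv[:,0]-c["cx"])/c["fx"],(uv[:,1]-c["cy"])/c["fy"],np.ones(len(uv))]@R
    return o+d*((z-o[2])/d[:,2])[:,None]
def tri(a,b):
    "midpoint and gap of rays: a top pixel, b side pixel"
    p,q=W("top",a,.2)[0],W("side",b,.2)[0];p2,q2=W("top",a,0)[0],W("side",b,0)[0]
    u,v=p2-p,q2-q;s=np.linalg.lstsq(np.c_[u,-v],q-p,rcond=None)[0]
    A,B=p+s[0]*u,q+s[1]*v;return (A+B)/2,np.linalg.norm(A-B)
def crop(im,x,y,w,h,k):
    return cv2.resize(im[y:y+h,x:x+w],None,fx=k,fy=k,interpolation=cv2.INTER_CUBIC)
E
python3 - <<'E'
from h import *
t=cv2.imread("pics/top0.png");s=cv2.imread("pics/side0.png")
a=np.hstack([crop(t,225,150,120,90,4),crop(t,425,192,80,90,4)])
b=np.hstack([crop(s,330,175,90,60,4),crop(s,305,290,110,60,4)])
b=np.hstack([crop(s,325,180,90,60,4),crop(s,300,340-5,110,60,4)])
cv2.imwrite("pics/c1.png",np.vstack([a,b]))
E
```

```text
(no output)
```

View pics/c1.png

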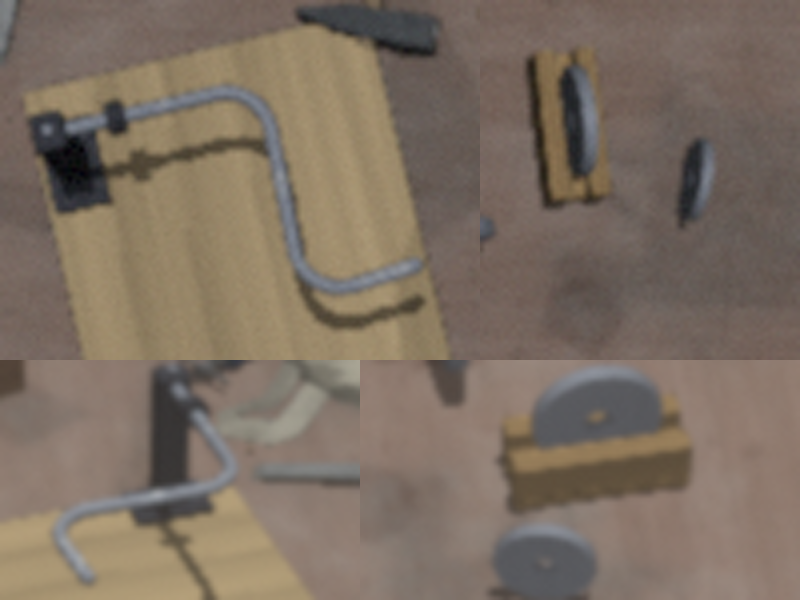

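The gauge in the rest is about 32 px wide at about 1.36 m, so about 75 mm, and it is the right one. The rod course is clearly visible: tip at about top (330,216), collar face at about (257,179). Next I fit the rod model to the bluish pixels.

```bash
cat > fit.py <<'E'
from h import *
from scipy.optimize import least_squares
from scipy.spatial import cKDTree
def course(p,n=1.0e-3):
    x,y,th,L1,a1,L2,a2,L3=p; k=[0]*0
    segs=[(L1,0),(.03*a1,-1/.03),(L2,0),(.03*a2,1/.03),(L3,0)]
    cum=np.cumsum([0]+[s[0] for s in segs]); S=np.linspace(0,cum[-1],300)
    mid=(S[1:]+S[:-1])/2; idx=np.clip(np.searchsorted(cum,mid)-1,0,4)
    kap=np.array([s[1] for s in segs])
    def ang(s): return th+sum(np.clip(s-cum[i],0,segs[i][0])*segs[i][1] for i in range(5))
    A=ang(mid);d=np.diff(S)
    X=np.c_[np.r_[0,np.cumsum(np.cos(A)*d)]+x,np.r_[0,np.cumsum(np.sin(A)*d)]+y]
    return S,X,ang(S),cum
if __name__=="__main__":
    t=cv2.imread("pics/top0.png");s=cv2.imread("pics/side0.png")
    pts={}
    for n,im,box in(("top",t,(250,165,335,228)),("side",s,(336,180,388,240))):
        lab=cv2.cvtColor(im,cv2.COLOR_BGR2LAB).astype(float)
        x0,y0,x1,y1=box
        m=np.zeros(im.shape[:2],bool);m[y0:y1,x0:x1]=(lab[y0:y1,x0:x1,2]<(131 if n=="top" else 130))&(lab[y0:y1,x0:x1,0]>95)
        nn,l,st,_=cv2.connectedComponentsWithStats(m.astype(np.uint8))
        i=1+np.argmax(st[1:,4]);ys,xs=np.nonzero(l==i);pts[n]=np.c_[xs,ys]
        print(n,len(xs),st[i])
        im2=im.copy();im2[l==i]=(0,0,255);pts[n+"im"]=crop(im2,x0-10,y0-10,x1-x0+20,y1-y0+20,4)
    tip=W("top",(330.3,216),.13)[0];print("tip",tip,"collar",W("top",(256.7,178.7),.13)[0])
    p0=[tip[0],tip[1],1.8,.065,1.57,.08,1.57,.05]
    def cost(p,dt=(0,0)):
        S,X,_,_=course(p);X3=np.c_[X,np.full(len(X),.13)];r=[]
        q=P("top",X3);d,_=cKDTree(q).query(pts["top"]);r.append(d*.5)
        q2=P("side",X3)+p0side
        if useside: 
            d,_=cKDTree(q2).query(pts["side"]);r.append(d*.5)
        r.append((q[0]-(330.3,216))*3);r.append((q[-1]-(256.7,178.7))*2)
        r.append([(p[3]-.065)/.02,(p[4]-1.57)/.17,(p[5]-.08)/.008,(p[6]-1.57)/.17,(p[7]-.05)/.02])
        return np.concatenate(r)
    p0side=0
    for useside in(0,1):
        f=least_squares(cost,p0,loss="soft_l1");p=f.x
        print(np.round(p[:2],4),np.round(np.degrees(p[[2,4,6]]),1),np.round(p[[3,5,7]],4),f.cost)
        S,X,A,c=course(p);print("end",X[-1],np.degrees(A[-1]))
        X3=np.c_[X,np.full(len(X),.13)]
        if not useside:
            np.save("rod.npy",p)
            q=P("side",X3); j=cKDTree(q).query(pts["side"])[1]; print("side offset px",np.median(pts["side"]-q[j],axis=0), "tip side",q[0],"end",q[-1])
    p=np.load("rod.npy");X=course(p)[1];X3=np.c_[X,np.full(len(X),.13)]
    a=pts["topim"]; b=pts["sideim"]
    for im,n,o in((a,"top",(240,155)),(b,"side",(326,170))):
        for u in P(n,X3)[::3]: cv2.circle(im,tuple(int(v) for v in ((u-o)*4+2)),1,(0,255,0),-1)
    H=max(a.shape[0],b.shape[0]);z=lambda i:np.vstack([i,np.zeros((H-i.shape[0],i.shape[1],3),np.uint8)])
    cv2.imwrite("pics/fit.png",np.hstack([z(a),z(b)]));
E
python3 fit.py
```

```text
top 361 [256 171  74  52 361]
side 252 [339 192  46  43 252]
tip [ 0.54828317 -0.03551599  0.13      ] collar [0.64564776 0.15665616 0.13      ]
[ 0.5488 -0.0354] [106.3  94.6  92.8] [0.0471 0.0815 0.0579] 40.56244477562226
end [0.64641431 0.15700191] 104.54367493142371
side offset px [ 0.06136853 -0.15585892] tip side [346.22687794 234.87174366] end [373.27872073 193.68694906]
[ 0.549  -0.0354] [106.2  94.6  93.1] [0.0474 0.0816 0.0577] 70.35245592314519
end [0.64677555 0.15714848] 104.6939011701275
```

View pics/fit.png

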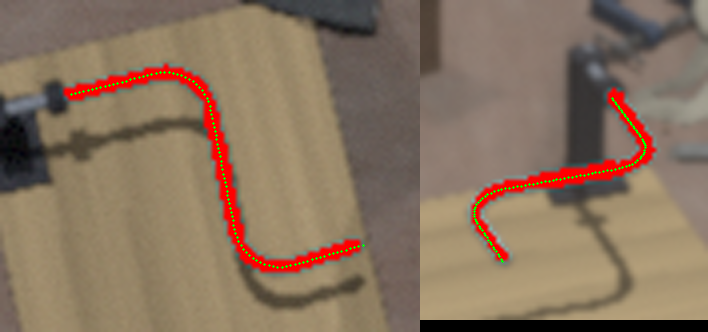

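The rod model matches both views to within about 0.2 px. Now the pose of the gauge, by fitting its silhouette in both views.

```bash
cat > ring.py <<'E'
from h import *
from scipy.optimize import minimize
B={"top":(436,200,28,44),"side":(332,330,58,34)};K=6
M={}
for n in B:
    im=cv2.imread(f"pics/{n}0.png");x,y,w,h=B[n]
    b=crop(cv2.cvtColor(im,cv2.COLOR_BGR2LAB)[:,:,2],x,y,w,h,K)
    m=(b<130).astype(np.uint8);_,l,st,_=cv2.connectedComponentsWithStats(m);i=1+np.argmax(st[1:,4])
    m=(l==i).astype(np.uint8);c,_=cv2.findContours(m,0,2);m=cv2.drawContours(m*0,c,-1,1,-1);M[n]=m;print(n,st[i],st[i]/K)
a=np.linspace(0,2*np.pi,240)
def hull(n,p,zc=.048):
    x,y,th=p;e=np.array([np.cos(th),np.sin(th),0]);f=np.array([-np.sin(th),np.cos(th),0])
    c=np.outer(np.cos(a),e*.038)+np.outer(np.sin(a),[0,0,.038])+[x,y,zc]
    c=c[c[:,2]>.035];q=P(n,np.r_[c+.005*f,c-.005*f])
    return cv2.convexHull((((q-B[n][:2]+.5)*K-.5)*16).astype(np.int32))
def cost(p):
    s=0
    for n in B:
        r=cv2.fillConvexPoly(np.zeros_like(M[n]),hull(n,p),1,shift=4);s+=1-(r&M[n]).sum()/(r|M[n]).sum()
    return s
x0=np.r_[W("top",(446.5,221),.06)[0][:2],.09]
f=min((minimize(cost,x0+d,method="Nelder-Mead",options=dict(initial_simplex=x0+d+np.array([[0,0,0],[.006,0,0],[0,.006,0],[0,0,.1]]))) for d in ([0,0,0],[.003,-.003,.05],[-.004,.004,-.05])),key=lambda f:f.fun)
print(x0,f.x,np.degrees(f.x[2]),f.fun);p=f.x
o=[]
for n in B:
    x,y,w,h=B[n];v=crop(cv2.imread(f"pics/{n}0.png"),x,y,w,h,K)
    c,_=cv2.findContours(M[n],0,2);cv2.drawContours(v,c,-1,(0,0,255),1)
    cv2.polylines(v,[(hull(n,p)/16).astype(np.int32)],True,(0,255,0),1)
    R=np.array([[np.cos(p[2]),-np.sin(p[2])],[np.sin(p[2]),np.cos(p[2])]])
    for z in(.035,):
        q=np.array([[-.052,-.021],[.052,-.021],[.052,.021],[-.052,.021]])@R.T+p[:2]
        cv2.polylines(v,[((P(n,np.c_[q,[z]*4])-B[n][:2]+.5)*K).astype(np.int32)],True,(255,0,0),1)
    o.append(v)
H=max(v.shape[0] for v in o)
cv2.imwrite("pics/ring.png",np.hstack([cv2.copyMakeBorder(v,0,H-v.shape[0],0,4,0) for v in o]))
E
python3 ring.py
```

```text
top [  58   51   53  163 6185] [   9.66666667    8.5           8.83333333   27.16666667 1030.83333333]
side [   71    37   186   121 16737] [  11.83333333    6.16666667   31.           20.16666667 2789.5       ]
[ 0.54560587 -0.34984579  0.09      ] [ 0.54655678 -0.35942687  0.09782891] 5.605183547338366 0.2918390523580051
```

View pics/ring.png

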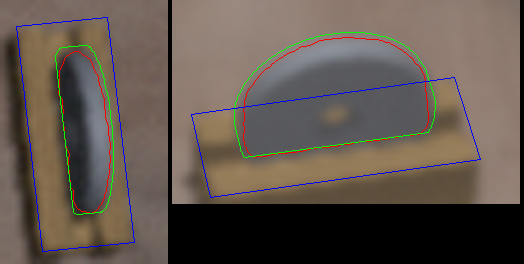

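The fit puts the gauge centre at (0.547, -0.359), z 0.048, with the rest turned about 5.6°. The outlines match in both views. Next is a helper that works out the shifts.

```bash
cat > to.py <<'E'
import sys,numpy as np
from bench import robot
from scipy.spatial.transform import Rotation as Ro
def to(x,y,z,yaw,pos=None,rpy=None):
    o=robot.get_obs();pos=o["tool_pos"] if pos is None else pos;R=Ro.from_euler("xyz",o["ee_rot"] if rpy is None else rpy)
    d=R.inv().apply(np.array([x,y,z])-pos)/.2
    w=(R.inv()*Ro.from_euler("xyz",[np.pi,0,np.radians(yaw)])).as_rotvec(degrees=True)/30
    return np.round(np.r_[d,w],3)
if __name__=="__main__":
    a=[float(v) for v in sys.argv[1:]]
    print(to(*a).tolist())
E
python3 to.py 0.5466 -0.3594 0.18 185.6
```

```text
[-3.218, -3.332, 0.128, -0.004, -0.001, -0.954]
```

```bash
r='[[-0.15,-0.15,0,0,0,0]]'
python3 -m handwheel '[[-0.15,-0.15,0,0,0,0],[-0.3,-0.3,0,0,0,0],[-0.45,-0.45,0,0,0,0],[-0.6,-0.6,0,0,0,0],[-0.75,-0.75,0,0,0,0],[-0.88,-0.9,0,0,0,0],[-0.95,-1,0,0,0,0]]'
python3 -m handwheel '[[-0.15,-0.15,0,0,0,0],[-0.3,-0.3,0,0,0,0],[-0.45,-0.45,0,0,0,0],[-0.6,-0.6,0,0,0,0],[-0.75,-0.75,0,0,0,0],[-0.88,-0.9,0,0,0,0],[-0.95,-1,0,0,0,0]]'
python3 -m handwheel '[[-0.15,-0.15,0,0,0,0],[-0.3,-0.3,0,0,0,0],[-0.45,-0.45,0,0,0,0],[-0.6,-0.6,0,0,0,0],[-0.75,-0.75,0,0,0,0],[-0.88,-0.9,0,0,0,0],[-0.95,-1,0,0,0,0]]'
python3 to.py 0.5466 -0.3594 0.18 185.6
```

```text
time: 0.68
tool_pos: [0.3123, 0.2448, 0.205]
ee_rot: [-3.14, 0.001, 2.738]
wrist_force: [0.2, -0.4, -0.4]
width: 0.0939
finger_force: 0.0
time: 1.27
tool_pos: [0.4088, -0.0139, 0.2049]
ee_rot: [-3.141, -0.0, 2.737]
wrist_force: [0.7, 1.1, 0.1]
width: 0.0937
finger_force: 0.0
time: 1.85
tool_pos: [0.5054, -0.2724, 0.2039]
ee_rot: [-3.141, -0.001, 2.738]
wrist_force: [0.4, 0.7, -1.0]
width: 0.0939
finger_force: 0.0
[-0.36, -0.319, 0.119, -0.0, -0.003, -0.958]
```

```bash

python3 -m handwheel '[[-0.12,-0.1,0.1,0,0,-0.23],[-0.24,-0.2,0.12,0,0,-0.46],[-0.36,-0.32,0.12,0,0,-0.69],[-0.36,-0.32,0.12,0,0,-0.9],[-0.36,-0.32,0.12,0,0,-0.96],[-0.36,-0.32,0.12,0,0,-0.96],[-0.36,-0.32,0.12,0,0,-0.96]]'
python3 to.py 0.5466 -0.3594 0.064 185.6
```

```text
time: 2.43
tool_pos: [0.5461, -0.3559, 0.1807]
ee_rot: [3.141, -0.001, -3.042]
wrist_force: [-0.2, -0.2, 0.3]
width: 0.0943
finger_force: 0.0
[-0.001, -0.018, 0.583, 0.002, -0.002, 0.004]
```

```bash

python3 -m handwheel '[[0,-0.018,0.15,0,0,0],[0,-0.018,0.3,0,0,0],[0,-0.018,0.4,0,0,0],[0,-0.018,0.48,0,0,0],[0,-0.018,0.54,0,0,0],[0,-0.018,0.58,0,0,0],[0,-0.018,0.58,0,0,0]]'
python3 to.py 0.5466 -0.3594 0.064 185.6
python3 -m handwheel '[[0,0,0,0,0,0],[0,0,0,0,0,0],[0,0,0,0,0,0],[0,0,0,0,0,0]]' 0.6
python3 - <<'E'
from h import *
t=crop(viewer.snapshot("top")[:,:,::-1],415,180,70,80,6);s=crop(viewer.snapshot("side")[:,:,::-1],320,300,62,80,6)
cv2.imwrite("pics/g1.png",np.hstack([t,s]))
E
```

```text
time: 3.02
tool_pos: [0.5458, -0.3586, 0.0636]
ee_rot: [3.139, -0.002, -3.041]
wrist_force: [-0.4, 1.1, 0.1]
width: 0.0939
finger_force: 0.0
[-0.003, -0.005, -0.002, 0.004, -0.004, 0.006]
time: 3.35
tool_pos: [0.5473, -0.3601, 0.067]
ee_rot: [-3.14, 0.002, -3.041]
wrist_force: [-0.1, 0.7, -0.8]
width: 0.0707
finger_force: 0.0
```

View pics/g1.png

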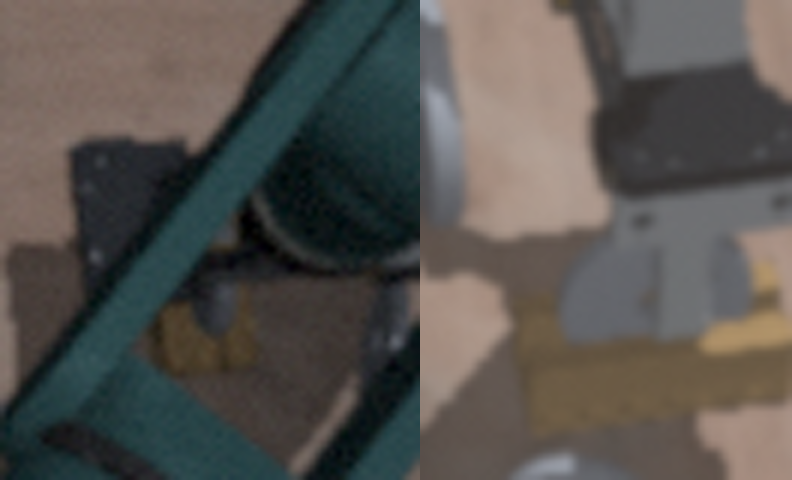

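The near fingertip is at about side px (364,356), in front of the ring spanning px 343–375. The pose readings look noisy, so I check projection and noise.

```bash
cat > avg.py <<'E'
from h import *
def avg(k=6):
    A=[]
    for i in range(k):
        viewer.snapshot("top");o=robot.get_obs();A.append(np.r_[o["tool_pos"],o["ee_rot"]%(2*np.pi),o["wrist_force"],o["width"],o["finger_force"]])
    A=np.array(A);return A.mean(0),A.std(0)
if __name__=="__main__":
    m,s=avg();print(np.round(m,4),np.round(s,4))
E
python3 avg.py; python3 - <<'E'
from h import *
th=np.radians(5.6);f=np.array([-np.sin(th),np.cos(th),0])
print(P("side",[np.array([.5466,-.3594,.064])-.036*f,np.array([.5466,-.3594,.064])-.048*f, [.5466,-.3594,.048]]))
E
```

```text
[ 5.4680e-01 -3.5960e-01  6.5700e-02  3.1418e+00  3.0000e-04  3.2424e+00
 -9.4200e-02  2.9600e-02 -1.5190e-01  4.9000e-02  0.0000e+00] [1.000e-04 1.000e-04 2.000e-04 3.000e-04 3.000e-04 0.000e+00 2.025e-01
 4.620e-01 4.117e-01 7.000e-03 0.000e+00]
[[362.23045794 355.5119336 ]
 [363.39712723 359.61946309]
 [358.72318994 348.37494448]]
```

```bash

python3 -m handwheel '[[0,0,0.005,0,0,0],[0,0,0.005,0,0,0],[0,0,0.005,0,0,0],[0,0,0.005,0,0,0],[0,0,0.005,0,0,0],[0,0,0.005,0,0,0],[0,0,0.005,0,0,0],[0,0,0.005,0,0,0],[0,0,0.005,0,0,0],[0,0,0.005,0,0,0]]' 1
python3 avg.py
```

```text
time: 4.58
tool_pos: [0.5466, -0.3595, 0.0644]
ee_rot: [3.141, -0.0, -3.041]
wrist_force: [-1.1, 1.1, 0.1]
width: 0.0095
finger_force: 30.0
[ 5.46600e-01 -3.59500e-01  6.44000e-02  3.14130e+00  6.28320e+00
  3.24250e+00  2.74000e-01  6.56000e-01 -3.49800e-01  9.80000e-03
  2.99621e+01] [0.000e+00 0.000e+00 0.000e+00 0.000e+00 0.000e+00 0.000e+00 2.627e-01
 3.700e-01 3.109e-01 1.000e-04 2.000e-04]
```

```bash

python3 -m handwheel '[[0,0,-0.05,0,0,0],[0,0,-0.15,0,0,0],[0,0,-0.25,0,0,0],[0,0,-0.35,0,0,0],[0,0,-0.45,0,0,0],[0,0,-0.55,0,0,0],[0,0,-0.62,0,0,0],[0,0,-0.62,0,0,0]]'
python3 to.py 0.5586 -0.069 0.1464 185.6; python3 to.py 0.5586 -0.069 0.1464 196.3
```

```text
time: 5.55
tool_pos: [0.548, -0.3608, 0.1933]
ee_rot: [-3.136, 0.005, -3.041]
wrist_force: [0.4, -0.4, -1.9]
width: 0.0098
finger_force: 30.0
[-0.198, 1.448, 0.228, -0.011, 0.01, 0.006]
[-0.198, 1.448, 0.228, -0.011, 0.009, -0.351]
```

```bash

python3 -m handwheel '[[-0.02,0.1,0,0,0,0],[-0.04,0.25,0,0,0,0],[-0.06,0.4,0,0,0,0],[-0.08,0.55,0,0,0,0],[-0.1,0.7,0,0,0,0],[-0.12,0.82,0,0,0,0],[-0.12,0.9,0,0,0,0],[-0.12,0.9,0,0,0,0]]'
python3 -m handwheel '[[-0.02,0.1,0.05,0,0,-0.1],[-0.04,0.2,0.1,0,0,-0.2],[-0.06,0.3,0.15,0,0,-0.3],[-0.08,0.4,0.2,0,0,-0.35],[-0.08,0.5,0.22,0,0,-0.35],[-0.08,0.54,0.22,0,0,-0.35],[-0.08,0.54,0.22,0,0,-0.35],[-0.08,0.54,0.22,0,0,-0.35],[-0.08,0.54,0.22,0,0,-0.35]]'
python3 avg.py; python3 to.py 0.5586 -0.069 0.1464 196.3
python3 - <<'E'
from h import *
t=viewer.snapshot("top")[:,:,::-1];s=viewer.snapshot("side")[:,:,::-1]
cv2.imwrite("pics/top1.png",t);cv2.imwrite("pics/side1.png",s)
cv2.imwrite("pics/a1.png",np.hstack([crop(t,305,180,65,70,6),crop(s,325,195,65,70,6)]))
E
```

```text
time: 6.22
tool_pos: [0.5518, -0.1747, 0.1877]
ee_rot: [3.139, -0.001, -3.037]
wrist_force: [-0.6, -0.4, -2.8]
width: 0.0098
finger_force: 30.0
time: 6.97
tool_pos: [0.5579, -0.0706, 0.1451]
ee_rot: [-3.14, 0.001, -2.859]
wrist_force: [0.4, 0.0, -2.4]
width: 0.0096
finger_force: 30.0
[ 5.57700e-01 -7.01000e-02  1.44900e-01  3.14240e+00  7.00000e-04
  3.42430e+00  5.09000e-02 -6.41000e-02 -3.03150e+00  9.80000e-03
  2.99649e+01] [1.000e-04 3.000e-04 2.000e-04 4.000e-04 2.000e-04 3.000e-04 4.926e-01
 7.591e-01 6.550e-01 1.000e-04 1.000e-04]
[-0.006, 0.002, -0.009, -0.001, 0.001, -0.002]
```

View pics/a1.png

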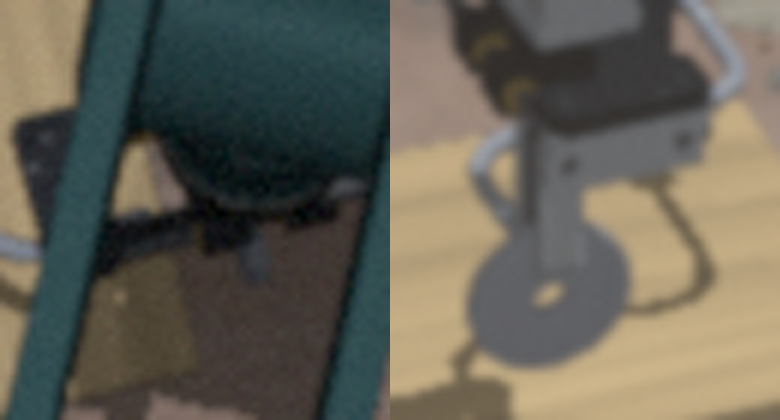

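The ring is held square, with its bore at about side px (351.3,243.5) and nothing occluding it. I fit its lower silhouette to get the offset from the TCP.

```bash
cat > held.py <<'E'
from h import *
from scipy.optimize import minimize
def held(img,tcp,yaw,dbg=None,K=8):
    th=yaw-np.pi;e=np.array([np.cos(th),np.sin(th),0]);f=np.array([-np.sin(th),np.cos(th),0]);a=np.linspace(0,2*np.pi,240)
    c0=np.array(tcp)-[0,0,.0164];u=P("side",c0)[0];x,y=(u-22).astype(int);w=h=44
    im=crop(img,x,y,w,h,K);b=cv2.cvtColor(im,cv2.COLOR_BGR2LAB)[:,:,2];m=(b<130).astype(np.uint8)
    _,l,st,_=cv2.connectedComponentsWithStats(m);i=l[int((u[1]-y+8)*K),int((u[0]-x)*K)];m=(l==i).astype(np.uint8)
    cs,_=cv2.findContours(m,0,2);m=cv2.drawContours(m*0,cs,-1,1,-1)
    cut=int((u[1]-y+1)*K)
    def hull(p):
        c=c0+p[0]*e+[0,0,p[1]]+np.outer(np.cos(a),e*p[2])+np.outer(np.sin(a),[0,0,p[2]])
        q=P("side",np.r_[c+.005*f,c-.005*f]);return cv2.convexHull((((q-[x,y]+.5)*K-.5)*16).astype(np.int32))
    def cost(p):
        r=cv2.fillConvexPoly(np.zeros_like(m),hull(p),1,shift=4)[cut:];k=m[cut:];return 1-(r&k).sum()/(r|k).sum()
    s=np.array([0,0,.038]);r=minimize(cost,s,method="Nelder-Mead",options=dict(initial_simplex=s+np.array([[0,0,0],[.004,0,0],[0,.004,0],[0,0,-.002]])))
    if dbg:
        cv2.drawContours(im,cs,-1,(0,0,255),1);cv2.polylines(im,[(hull(r.x)/16).astype(np.int32)],True,(0,255,0),1);cv2.imwrite(dbg,im)
    return r.x,r.fun,u,c0
if __name__=="__main__":
    p,c,u,c0=held(cv2.imread("pics/side1.png"),[.5577,-.0701,.1449],3.4243,"pics/held.png");print(p,c,u)
    th=3.4243-np.pi;f=np.array([-np.sin(th),np.cos(th),0]);print("face centre pred",P("side",[c0-.005*f]))
E
python3 held.py
```

```text
[-3.44274314e-04  6.12852349e-05  3.43618519e-02] 0.026405801067177492 [350.92300159 243.09775114]
face centre pred [[351.64713895 244.19354268]]
```

View pics/held.png

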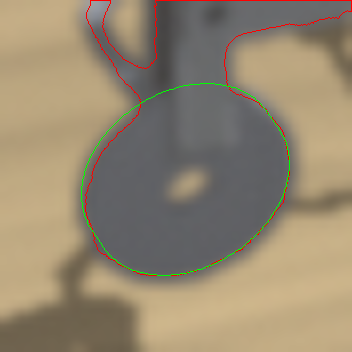

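The held ring is within 0.4 mm of the assumed offset. A planner script gives the rows along the rod course.

```bash
cat > plan.py <<'E'
import sys
from fit import course
from avg import avg
from to import to
from h import *
p=np.load("rod.npy");S,X,A,c=course(p)
def pose(s):
    e=s-np.clip(s,0,S[-1]);sc=s-e
    a=np.interp(sc,S,A);return np.array([np.interp(sc,S,X[:,0])+e*np.cos(a),np.interp(sc,S,X[:,1])+e*np.sin(a)]),np.degrees(a)
if __name__=="__main__":
    m,sd=avg(5);dz=float(sys.argv[1])/1e3
    ss=np.linspace(-.06,S[-1],2000);q=np.array([pose(s)[0] for s in ss]);i=np.argmin(np.hypot(*(q-m[:2]).T));xy,a=pose(ss[i])
    n=np.array([-np.sin(np.radians(a)),np.cos(np.radians(a))])
    print("cum",np.round(c*1e3,1),"at s=%.1f lat=%.2f z=%.2f yawerr=%.2f"%(ss[i]*1e3,(m[:2]-xy)@n*1e3,(m[2]-.1464)*1e3,np.degrees(m[5])-a-90),"F",np.round(m[6:9],1),"w",m[9:])
    for s in sys.argv[2:]:
        xy,a=pose(float(s)/1e3);print(s,to(*xy,.1464+dz,a+90,m[:3],m[3:6]).tolist())
E
python3 plan.py 0 -12 0 20
```

```text
cum [  0.   47.1  96.6 178.  226.6 284.5] at s=-34.7 lat=1.09 z=-1.93 yawerr=-0.03 F [-0.1  0.5 -3.2] w [9.77327546e-03 2.99648831e+01]
-12 [-0.011, 0.114, 0.002, -0.001, 2.4, -0.001]
0 [-0.011, 0.174, 0.002, -0.001, 2.4, -0.001]
20 [-0.011, 0.274, 0.002, -0.001, 2.4, -0.001]
```

```bash
sed -i 's/o\["ee_rot"\]%(2\*np.pi)/o["ee_rot"]%[2*np.pi,99,2*np.pi]-[0,99*(o["ee_rot"][1]<0),0]/' avg.py; python3 plan.py 0 -12 0 20
```

```text
cum [  0.   47.1  96.6 178.  226.6 284.5] at s=-34.7 lat=1.04 z=-1.94 yawerr=-0.02 F [ 0.   0.2 -3.2] w [9.68297907e-03 2.99648459e+01]
-12 [-0.005, 0.113, -0.01, 0.0, 0.0, -0.001]
0 [-0.005, 0.173, -0.01, 0.0, 0.0, -0.001]
20 [-0.005, 0.273, -0.01, 0.0, 0.0, -0.001]
```

```bash

python3 -m handwheel '[[-0.005,0.02,-0.01,0,0,0],[-0.005,0.06,-0.01,0,0,0],[-0.005,0.09,-0.01,0,0,0],[-0.005,0.11,-0.01,0,0,0],[-0.005,0.11,-0.01,0,0,0],[-0.005,0.11,-0.01,0,0,0]]'
python3 plan.py 0 0 20
python3 - <<'E'
from avg import *
from held import held
m,_=avg(3);s=viewer.snapshot("side")[:,:,::-1].copy();print(held(s,m[:3],m[5])[:3])
E
```

```text
time: 8.37
tool_pos: [0.5522, -0.0471, 0.1466]
ee_rot: [-3.141, 0.0, -2.857]
wrist_force: [-0.5, -0.3, -3.1]
width: 0.0099
finger_force: 30.0
cum [  0.   47.1  96.6 178.  226.6 284.5] at s=-12.8 lat=0.05 z=0.07 yawerr=-0.02 F [ 0.2  0.2 -3.1] w [9.86779799e-03 2.99648754e+01]
0 [-0.0, 0.064, 0.0, -0.0, 0.0, -0.001]
20 [-0.0, 0.164, 0.0, -0.0, 0.0, -0.001]
(array([-0.00012029, -0.00282423,  0.03278273]), np.float64(0.02719823727879911), array([348.01154631, 237.59335856]))
```

```bash

python3 -m handwheel '[[0,0.02,0,0,0,0],[0,0.04,0,0,0,0],[0,0.06,0,0,0,0],[0,0.08,0,0,0,0],[0,0.1,0,0,0,0],[0,0.12,0,0,0,0],[0,0.14,0,0,0,0],[0,0.16,0,0,0,0],[0,0.16,0,0,0,0]]'
python3 plan.py 0 20 28 36 44 52 60
python3 - <<'E'
from h import *
t=viewer.snapshot("top")[:,:,::-1];s=viewer.snapshot("side")[:,:,::-1]
cv2.imwrite("pics/side2.png",s)
cv2.imwrite("pics/a2.png",np.hstack([crop(t,300,180,60,60,6),crop(s,320,190,60,60,6)]))
E
```

```text
time: 9.57
tool_pos: [0.5431, -0.0159, 0.1465]
ee_rot: [3.141, 0.0, -2.857]
wrist_force: [0.3, 0.5, -3.3]
width: 0.0096
finger_force: 30.0
cum [  0.   47.1  96.6 178.  226.6 284.5] at s=19.5 lat=0.02 z=0.11 yawerr=-0.01 F [ 0.   0.1 -3. ] w [9.60366519e-03 2.99649405e+01]
20 [-0.0, 0.003, 0.001, -0.0, 0.0, -0.0]
28 [-0.0, 0.043, 0.001, -0.0, 0.0, -0.0]
36 [-0.0, 0.083, 0.001, -0.0, 0.0, -0.0]
44 [-0.0, 0.123, 0.001, -0.0, 0.0, -0.0]
52 [-0.002, 0.163, 0.001, -0.0, 0.0, 0.314]
60 [-0.014, 0.201, 0.001, -0.0, 0.0, 0.824]
```

View pics/a2.png

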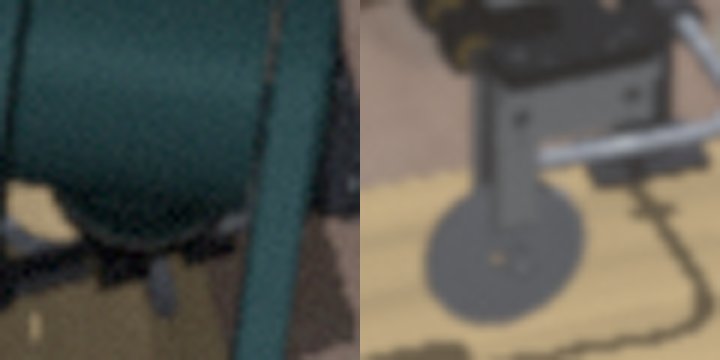

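The rod tip shows through the bore at about side px (347,234) and there is no contact force, so the ring is threaded. On to the first bend.

```bash

python3 -m handwheel '[[0,0.03,0,0,0,0],[0,0.06,0,0,0,0],[0,0.09,0,0,0,0],[0,0.115,0,0,0,0],[0,0.135,0,0,0,0],[0,0.135,0,0,0,0]]'
python3 plan.py 0 49 51 53 55 57 59 61 
```

```text
time: 10.42
tool_pos: [0.5354, 0.0101, 0.1466]
ee_rot: [3.141, 0.0, -2.856]
wrist_force: [0.7, -0.9, -3.3]
width: 0.0097
finger_force: 30.0
cum [  0.   47.1  96.6 178.  226.6 284.5] at s=46.5 lat=-0.00 z=0.14 yawerr=-0.00 F [ 0.5  0.1 -3.2] w [9.75667759e-03 2.99649225e+01]
49 [-0.0, 0.013, 0.001, -0.0, 0.0, 0.124]
51 [-0.001, 0.023, 0.001, -0.0, 0.0, 0.251]
53 [-0.003, 0.033, 0.001, -0.0, 0.0, 0.378]
55 [-0.005, 0.042, 0.001, -0.0, 0.0, 0.506]
57 [-0.008, 0.052, 0.001, -0.0, 0.0, 0.633]
59 [-0.012, 0.061, 0.001, -0.0, 0.0, 0.76]
61 [-0.016, 0.07, 0.001, -0.0, 0.0, 0.888]
```

```bash

python3 -m handwheel '[[0,0.013,0.001,0,0,0.12],[-0.001,0.023,0.001,0,0,0.25],[-0.003,0.033,0.001,0,0,0.38],[-0.005,0.042,0.001,0,0,0.5],[-0.008,0.052,0.001,0,0,0.63],[-0.008,0.052,0.001,0,0,0.63]]'
python3 plan.py 0 58 60 62 64 66 68 70 71
```

```text
time: 11.17
tool_pos: [0.5344, 0.0195, 0.1463]
ee_rot: [3.141, 0.0, 3.095]
wrist_force: [0.2, 0.1, -3.5]
width: 0.0097
finger_force: 30.0
cum [  0.   47.1  96.6 178.  226.6 284.5] at s=56.7 lat=-0.02 z=-0.14 yawerr=-0.47 F [-0.1 -0.2 -2.9] w [9.93421514e-03 2.99649348e+01]
58 [0.0, 0.006, -0.001, -0.0, 0.0, 0.068]
60 [-0.001, 0.016, -0.001, -0.0, 0.0, 0.196]
62 [-0.002, 0.026, -0.001, -0.0, 0.0, 0.323]
64 [-0.004, 0.036, -0.001, -0.0, 0.0, 0.45]
66 [-0.007, 0.046, -0.001, -0.0, 0.0, 0.577]
68 [-0.01, 0.055, -0.001, -0.0, 0.0, 0.705]
70 [-0.014, 0.064, -0.001, -0.0, 0.0, 0.832]
71 [-0.016, 0.069, -0.001, -0.0, 0.0, 0.896]
```

Contact-free. Continuing round the bend.

```bash

python3 -m handwheel '[[0,0.006,0,0,0,0.07],[-0.001,0.016,0,0,0,0.2],[-0.002,0.026,0,0,0,0.32],[-0.004,0.036,-0.001,0,0,0.45],[-0.007,0.046,-0.001,0,0,0.58],[-0.01,0.055,-0.001,0,0,0.7],[-0.014,0.064,-0.001,0,0,0.83],[-0.014,0.064,-0.001,0,0,0.83]]'
python3 plan.py 0 72 74 76 78 80 82 84 
```

```text
time: 12.08
tool_pos: [0.5378, 0.0323, 0.1465]
ee_rot: [3.141, -0.0, 2.661]
wrist_force: [0.0, -0.0, -2.2]
width: 0.0094
finger_force: 30.0
cum [  0.   47.1  96.6 178.  226.6 284.5] at s=70.0 lat=0.04 z=0.05 yawerr=-0.00 F [ 0.1 -0.2 -3.6] w [9.75092087e-03 2.99649371e+01]
72 [-0.001, 0.01, 0.0, -0.0, -0.0, 0.13]
74 [-0.002, 0.02, 0.0, -0.0, -0.0, 0.258]
76 [-0.003, 0.03, 0.0, -0.0, -0.0, 0.385]
78 [-0.006, 0.04, 0.0, -0.0, -0.0, 0.512]
80 [-0.009, 0.049, 0.0, -0.0, -0.0, 0.64]
82 [-0.012, 0.058, 0.0, -0.0, -0.0, 0.767]
84 [-0.016, 0.067, 0.0, -0.0, -0.0, 0.894]
```

```bash

python3 -m handwheel '[[-0.001,0.01,0,0,0,0.13],[-0.002,0.02,0,0,0,0.26],[-0.003,0.03,0,0,0,0.39],[-0.006,0.04,0,0,0,0.51],[-0.009,0.049,0,0,0,0.64],[-0.012,0.058,0,0,0,0.77],[-0.016,0.067,0,0,0,0.9],[-0.016,0.067,0,0,0,0.9]]'
python3 plan.py 0 86 88 90 92 94 96.6 101 106
```

```text
time: 13.0
tool_pos: [0.5469, 0.0426, 0.1465]
ee_rot: [3.141, -0.0, 2.19]
wrist_force: [-0.3, -0.3, -2.5]
width: 0.0097
finger_force: 30.0
cum [  0.   47.1  96.6 178.  226.6 284.5] at s=83.9 lat=0.03 z=0.06 yawerr=-0.33 F [ 0.3  0.2 -3.1] w [9.64666699e-03 2.99649427e+01]
86 [-0.0, 0.011, 0.0, -0.0, -0.0, 0.122]
88 [-0.001, 0.021, 0.0, -0.0, -0.0, 0.249]
90 [-0.003, 0.03, 0.0, -0.0, -0.0, 0.376]
92 [-0.005, 0.04, 0.0, -0.0, -0.0, 0.504]
94 [-0.008, 0.05, 0.0, -0.0, -0.0, 0.631]
96.6 [-0.013, 0.062, 0.0, -0.0, -0.0, 0.781]
101 [-0.022, 0.082, 0.0, -0.0, -0.0, 0.795]
106 [-0.032, 0.105, 0.0, -0.0, -0.0, 0.795]
```

```bash

python3 -m handwheel '[[0,0.011,0,0,0,0.12],[-0.001,0.021,0,0,0,0.25],[-0.003,0.03,0,0,0,0.38],[-0.005,0.04,0,0,0,0.5],[-0.008,0.05,0,0,0,0.63],[-0.013,0.062,0,0,0,0.78],[-0.022,0.082,0,0,0,0.79],[-0.022,0.082,0,0,0,0.79]]'
python3 plan.py 0 110 120 130 140 150 160 170 176
```

```text
time: 13.92
tool_pos: [0.5633, 0.0485, 0.1465]
ee_rot: [3.141, -0.0, 1.779]
wrist_force: [-0.4, 0.4, -3.3]
width: 0.0097
finger_force: 30.0
cum [  0.   47.1  96.6 178.  226.6 284.5] at s=101.1 lat=0.01 z=0.02 yawerr=0.14 F [-0.5  0.2 -3.2] w [9.78658333e-03 2.99648790e+01]
110 [-0.0, 0.045, 0.0, -0.0, -0.0, 0.005]
120 [-0.0, 0.095, 0.0, -0.0, -0.0, 0.005]
130 [-0.0, 0.145, 0.0, -0.0, -0.0, 0.005]
140 [-0.001, 0.195, 0.0, -0.0, -0.0, 0.005]
150 [-0.001, 0.245, 0.0, -0.0, -0.0, 0.005]
160 [-0.001, 0.295, 0.0, -0.0, -0.0, 0.005]
170 [-0.001, 0.345, 0.0, -0.0, -0.0, 0.005]
176 [-0.001, 0.375, 0.0, -0.0, -0.0, 0.005]
```

Clean through the first bend. Along the middle straight in two calls.

```bash

python3 -m handwheel '[[0,0.025,0,0,0,0],[0,0.05,0,0,0,0],[0,0.08,0,0,0,0],[0,0.11,0,0,0,0],[0,0.14,0,0,0,0],[0,0.17,0,0,0,0],[0,0.195,0,0,0,0],[0,0.195,0,0,0,0]]'
python3 plan.py 0 150 160 170 176
```

```text
time: 14.83
tool_pos: [0.6019, 0.0566, 0.1462]
ee_rot: [3.141, -0.0, 1.777]
wrist_force: [-0.3, 0.2, -2.7]
width: 0.0098
finger_force: 30.0
cum [  0.   47.1  96.6 178.  226.6 284.5] at s=140.1 lat=0.10 z=-0.06 yawerr=0.06 F [-0.1 -0.1 -3. ] w [9.72173288e-03 2.99649305e+01]
150 [-0.001, 0.05, -0.0, -0.001, -0.0, 0.002]
160 [-0.001, 0.1, -0.0, -0.001, -0.0, 0.002]
170 [-0.001, 0.15, -0.0, -0.001, -0.0, 0.002]
176 [-0.001, 0.18, -0.0, -0.001, -0.0, 0.002]
```

```bash

python3 -m handwheel '[[0,0.025,0,0,0,0],[0,0.05,0,0,0,0],[0,0.08,0,0,0,0],[0,0.11,0,0,0,0],[0,0.14,0,0,0,0],[0,0.165,0,0,0,0],[0,0.18,0,0,0,0],[0,0.18,0,0,0,0]]'
python3 plan.py 0 178 180 182 184 186 188 190 192
```

```text
time: 15.75
tool_pos: [0.6367, 0.064, 0.1462]
ee_rot: [-3.142, -0.0, 1.776]
wrist_force: [-0.7, 0.0, -3.2]
width: 0.0096
finger_force: 30.0
cum [  0.   47.1  96.6 178.  226.6 284.5] at s=175.9 lat=0.13 z=-0.03 yawerr=0.06 F [-0.2  0.2 -2.7] w [9.74595943e-03 2.99649043e+01]
178 [-0.001, 0.01, -0.0, -0.001, -0.0, -0.001]
180 [-0.0, 0.02, -0.0, -0.001, -0.0, -0.123]
182 [0.001, 0.03, -0.0, -0.001, -0.0, -0.25]
184 [0.002, 0.04, -0.0, -0.001, -0.0, -0.378]
186 [0.005, 0.049, -0.0, -0.001, -0.0, -0.505]
188 [0.007, 0.059, -0.0, -0.001, -0.0, -0.632]
190 [0.011, 0.068, -0.0, -0.001, -0.0, -0.76]
192 [0.015, 0.077, -0.0, -0.001, -0.0, -0.887]
```

```bash

python3 -m handwheel '[[0,0.01,0,0,0,0],[0,0.02,0,0,0,-0.12],[0.001,0.03,0,0,0,-0.25],[0.002,0.04,0,0,0,-0.38],[0.005,0.049,0,0,0,-0.5],[0.007,0.059,0,0,0,-0.63],[0.007,0.059,0,0,0,-0.63]]'
python3 plan.py 0 190 192 194 196 198 200 202 203
```

```text
time: 16.58
tool_pos: [0.6476, 0.0677, 0.1465]
ee_rot: [3.141, 0.0, 2.107]
wrist_force: [0.8, -0.6, -3.8]
width: 0.0097
finger_force: 30.0
cum [  0.   47.1  96.6 178.  226.6 284.5] at s=188.0 lat=-0.12 z=0.12 yawerr=-0.17 F [-0.2  0.1 -3.3] w [9.78993945e-03 2.99648094e+01]
190 [0.001, 0.01, 0.001, 0.0, -0.0, -0.132]
192 [0.002, 0.02, 0.001, 0.0, -0.0, -0.26]
194 [0.004, 0.03, 0.001, 0.0, -0.0, -0.387]
196 [0.006, 0.04, 0.001, 0.0, -0.0, -0.514]
198 [0.009, 0.049, 0.001, 0.0, -0.0, -0.642]
200 [0.013, 0.058, 0.001, 0.0, -0.0, -0.769]
202 [0.017, 0.068, 0.001, 0.0, -0.0, -0.896]
203 [0.019, 0.072, 0.001, 0.0, -0.0, -0.96]
```

```bash

python3 -m handwheel '[[0.001,0.01,0,0,0,-0.13],[0.002,0.02,0.001,0,0,-0.26],[0.004,0.03,0.001,0,0,-0.39],[0.006,0.04,0.001,0,0,-0.51],[0.009,0.049,0.001,0,0,-0.64],[0.013,0.058,0.001,0,0,-0.77],[0.017,0.068,0.001,0,0,-0.9],[0.017,0.068,0.001,0,0,-0.9]]'
python3 plan.py 0 204 206 208 210 212 214 216
```

```text
time: 17.5
tool_pos: [0.6574, 0.0777, 0.1463]
ee_rot: [3.141, -0.0, 2.578]
wrist_force: [-0.1, 0.6, -4.1]
width: 0.0099
finger_force: 30.0
cum [  0.   47.1  96.6 178.  226.6 284.5] at s=202.0 lat=0.02 z=-0.12 yawerr=0.14 F [ 0.1 -0.2 -3.2] w [9.87427076e-03 2.99648599e+01]
204 [0.0, 0.01, -0.001, -0.0, -0.0, -0.124]
206 [0.001, 0.02, -0.001, -0.0, -0.0, -0.252]
208 [0.003, 0.03, -0.001, -0.0, -0.0, -0.379]
210 [0.005, 0.039, -0.001, -0.0, -0.0, -0.506]
212 [0.008, 0.049, -0.001, -0.0, -0.0, -0.634]
214 [0.012, 0.058, -0.001, -0.0, -0.0, -0.761]
216 [0.016, 0.067, -0.001, -0.0, -0.0, -0.888]
```

```bash

python3 -m handwheel '[[0,0.01,0,0,0,-0.12],[0.001,0.02,0,0,0,-0.25],[0.003,0.03,0,0,0,-0.38],[0.005,0.039,-0.001,0,0,-0.51],[0.008,0.049,-0.001,0,0,-0.63],[0.012,0.058,-0.001,0,0,-0.76],[0.016,0.067,-0.001,0,0,-0.89],[0.016,0.067,-0.001,0,0,-0.89]]'
python3 plan.py 0 218 220 222 224 226.6 230 234
```

```text
time: 18.42
tool_pos: [0.6617, 0.0907, 0.1465]
ee_rot: [3.141, -0.0, 3.044]
wrist_force: [0.0, 0.1, -3.3]
width: 0.0099
finger_force: 30.0
cum [  0.   47.1  96.6 178.  226.6 284.5] at s=215.9 lat=0.02 z=0.09 yawerr=0.17 F [-0.3 -0.4 -2.9] w [9.87346996e-03 2.99648197e+01]
218 [0.0, 0.01, 0.0, -0.0, 0.0, -0.126]
220 [0.001, 0.02, 0.0, -0.0, 0.0, -0.253]
222 [0.003, 0.03, 0.0, -0.0, 0.0, -0.38]
224 [0.005, 0.04, 0.0, -0.0, 0.0, -0.508]
226.6 [0.009, 0.052, 0.0, -0.0, 0.0, -0.667]
230 [0.015, 0.068, 0.0, -0.0, 0.0, -0.676]
234 [0.022, 0.087, 0.0, -0.0, 0.0, -0.676]
```

```bash

python3 -m handwheel '[[0,0.01,0,0,0,-0.13],[0.001,0.02,0,0,0,-0.25],[0.003,0.03,0,0,0,-0.38],[0.005,0.04,0,0,0,-0.51],[0.009,0.052,0,0,0,-0.67],[0.015,0.068,0,0,0,-0.68],[0.022,0.087,0,0,0,-0.68],[0.022,0.087,0,0,0,-0.68]]'
python3 plan.py 0 240 250 260 268 275 279
```

```text
time: 19.33
tool_pos: [0.6588, 0.1091, 0.1465]
ee_rot: [3.141, 0.0, -2.885]
wrist_force: [-0.2, 0.0, -2.7]
width: 0.01
finger_force: 30.0
cum [  0.   47.1  96.6 178.  226.6 284.5] at s=234.2 lat=-0.02 z=0.12 yawerr=0.19 F [-0.2 -0.  -2.9] w [9.80049825e-03 2.99649297e+01]
240 [0.0, 0.029, 0.001, -0.0, 0.0, 0.006]
250 [-0.0, 0.079, 0.001, -0.0, 0.0, 0.006]
260 [-0.0, 0.129, 0.001, -0.0, 0.0, 0.006]
268 [-0.0, 0.169, 0.001, -0.0, 0.0, 0.006]
275 [-0.001, 0.204, 0.001, -0.0, 0.0, 0.006]
279 [-0.001, 0.224, 0.001, -0.0, 0.0, 0.006]
```

Both bends passed. Go up to about 8 mm short of the collar, then creep until it is felt.

```bash

python3 -m handwheel '[[0,0.025,0,0,0,0],[0,0.05,0,0,0,0],[0,0.075,0,0,0,0],[0,0.1,0,0,0,0],[0,0.125,0,0,0,0],[0,0.15,0,0,0,0],[0,0.17,0,0,0,0],[0,0.18,0,0,0,0],[0,0.18,0,0,0,0]]'
python3 -m handwheel '[[0,0.004,0,0,0,0],[0,0.008,0,0,0,0],[0,0.012,0,0,0,0],[0,0.012,0,0,0,0]]'
python3 plan.py 0 275 279
```

```text
time: 20.33
tool_pos: [0.6498, 0.1437, 0.1465]
ee_rot: [3.141, 0.0, -2.883]
wrist_force: [0.8, -0.3, -2.9]
width: 0.0098
finger_force: 30.0
time: 20.67
tool_pos: [0.6493, 0.1453, 0.1465]
ee_rot: [3.141, 0.0, -2.884]
wrist_force: [0.1, 0.1, -2.5]
width: 0.0097
finger_force: 30.0
cum [  0.   47.1  96.6 178.  226.6 284.5] at s=272.3 lat=0.13 z=0.10 yawerr=0.22 F [-0.1 -0.  -3.2] w [9.69855520e-03 2.99649332e+01]
275 [-0.001, 0.013, 0.0, 0.0, 0.0, 0.007]
279 [-0.001, 0.033, 0.0, 0.0, 0.0, 0.007]
```

```bash

for i in 1 2 3; do :; done
python3 -m handwheel '[[0,0.005,0,0,0,0],[0,0.01,0,0,0,0],[0,0.015,0,0,0,0],[0,0.015,0,0,0,0]]' | grep -E "pos|wrist"
python3 -m handwheel '[[0,0.004,0,0,0,0],[0,0.008,0,0,0,0],[0,0.008,0,0,0,0]]' | grep -E "pos|wrist"
python3 plan.py 0 277 279
```

```text
tool_pos: [0.6485, 0.1485, 0.1465]
wrist_force: [0.2, -0.1, -2.6]
tool_pos: [0.6481, 0.15, 0.1465]
wrist_force: [-0.2, -0.2, -2.8]
cum [  0.   47.1  96.6 178.  226.6 284.5] at s=277.1 lat=0.15 z=0.10 yawerr=0.24 F [ 0.2  0.3 -3.5] w [9.78636996e-03 2.99649249e+01]
277 [-0.001, -0.001, 0.0, 0.0, 0.0, 0.008]
279 [-0.001, 0.009, 0.0, 0.0, 0.0, 0.008]
```

```bash

python3 -m handwheel '[[0,0.003,0,0,0,0],[0,0.005,0,0,0,0],[0,0.005,0,0,0,0]]' | grep -E "pos|wrist"
python3 avg.py
python3 -m handwheel '[[0,0.003,0,0,0,0],[0,0.005,0,0,0,0],[0,0.005,0,0,0,0]]' | grep -E "pos|wrist"
python3 plan.py 0 279
```

```text
tool_pos: [0.6479, 0.1509, 0.1465]
wrist_force: [0.6, 0.1, -2.0]
[ 6.47900e-01  1.50800e-01  1.46500e-01  3.14160e+00  1.00000e-04
  3.39960e+00  7.58000e-02 -1.29100e-01 -2.93700e+00  9.80000e-03
  2.99649e+01] [0.000e+00 0.000e+00 0.000e+00 0.000e+00 0.000e+00 0.000e+00 5.223e-01
 4.736e-01 3.271e-01 1.000e-04 1.000e-04]
tool_pos: [0.6476, 0.1518, 0.1465]
wrist_force: [0.0, 0.6, -4.1]
cum [  0.   47.1  96.6 178.  226.6 284.5] at s=279.2 lat=0.16 z=0.10 yawerr=0.24 F [ 0.2 -0.3 -3.2] w [9.85939735e-03 2.99649097e+01]
279 [-0.001, -0.001, 0.001, 0.0, 0.0, 0.008]
```

```bash

python3 -m handwheel '[[0,0.002,0,0,0,0],[0,0.004,0,0,0,0],[0,0.004,0,0,0,0]]' | grep -E "pos|wrist"
python3 -m handwheel '[[0,0.002,0,0,0,0],[0,0.004,0,0,0,0],[0,0.004,0,0,0,0]]' | grep -E "pos|wrist"
python3 plan.py 0 279
```

```text
tool_pos: [0.6474, 0.1526, 0.1465]
wrist_force: [0.8, 0.1, -2.6]
tool_pos: [0.6472, 0.1534, 0.1465]
wrist_force: [1.4, -0.4, -2.9]
cum [  0.   47.1  96.6 178.  226.6 284.5] at s=280.7 lat=0.18 z=0.10 yawerr=0.24 F [ 0.3 -0.1 -3. ] w [9.94987183e-03 2.99649027e+01]
279 [-0.001, -0.009, 0.0, 0.0, 0.0, 0.008]
```

```bash

python3 -m handwheel '[[0,0.002,0,0,0,0],[0,0.004,0,0,0,0],[0,0.004,0,0,0,0]]' | grep -E "pos|wrist"
python3 -m handwheel '[[0,0.002,0,0,0,0],[0,0.004,0,0,0,0],[0,0.004,0,0,0,0]]' | grep -E "pos|wrist"
python3 plan.py 0 279
```

```text
tool_pos: [0.647, 0.1541, 0.1465]
wrist_force: [0.0, -0.8, -3.3]
tool_pos: [0.6468, 0.1549, 0.1465]
wrist_force: [-0.1, 0.3, -3.7]
cum [  0.   47.1  96.6 178.  226.6 284.5] at s=282.3 lat=0.17 z=0.10 yawerr=0.24 F [ 0.4  0.1 -3.2] w [9.70386298e-03 2.99649048e+01]
279 [-0.001, -0.017, 0.001, 0.0, 0.0, 0.008]
```

```bash

python3 -m handwheel '[[0,0.002,0,0,0,0],[0,0.004,0,0,0,0],[0,0.004,0,0,0,0]]' | grep -E "pos|wrist"
python3 -m handwheel '[[0,0.002,0,0,0,0],[0,0.004,0,0,0,0],[0,0.004,0,0,0,0]]' | grep -E "pos|wrist"
python3 plan.py 0 279
python3 - <<'E'
from h import *
s=viewer.snapshot("side")[:,:,::-1];t=viewer.snapshot("top")[:,:,::-1]
cv2.imwrite("pics/side3.png",s);cv2.imwrite("pics/top3.png",t)
E
```

```text
tool_pos: [0.6467, 0.1551, 0.1465]
wrist_force: [-0.3, -2.0, -3.2]
tool_pos: [0.6467, 0.1552, 0.1466]
wrist_force: [1.4, -3.5, -2.8]
cum [  0.   47.1  96.6 178.  226.6 284.5] at s=282.8 lat=0.18 z=0.12 yawerr=0.19 F [ 1.3 -4.8 -3.1] w [9.88210870e-03 2.99938683e+01]
279 [-0.001, -0.019, 0.001, -0.003, 0.0, 0.006]
```

The collar is felt with about 5 N at s = 282.8 mm. I ease off 1 mm, lower the ring 2 mm so it hangs on the rod, then open partway.

```bash

python3 -m handwheel '[[0,-0.005,0.003,0,0,0],[0,-0.005,0.006,0,0,0],[0,-0.005,0.01,0,0,0],[0,-0.005,0.01,0,0,0]]' | grep -E "pos|wrist"
python3 avg.py
python3 -m handwheel '[[0,0,0,0,0,0],[0,0,0,0,0,0],[0,0,0,0,0,0],[0,0,0,0,0,0],[0,0,0,0,0,0],[0,0,0,0,0,0],[0,0,0,0,0,0],[0,0,0,0,0,0]]' 0.3
python3 - <<'E'
from h import *
s=viewer.snapshot("side")[:,:,::-1];t=viewer.snapshot("top")[:,:,::-1]
cv2.imwrite("pics/side4.png",s);cv2.imwrite("pics/top4.png",t)
E
```

```text
tool_pos: [0.647, 0.1553, 0.145]
wrist_force: [0.6, -4.7, -0.6]
[ 6.47000e-01  1.55300e-01  1.45000e-01  3.14200e+00  1.10000e-03
  3.39940e+00  1.23100e+00 -4.24120e+00  2.73700e-01  9.60000e-03
  2.99849e+01] [0.000e+00 0.000e+00 0.000e+00 0.000e+00 1.000e-04 0.000e+00 6.714e-01
 4.751e-01 2.604e-01 1.000e-04 7.000e-04]
time: 26.45
tool_pos: [0.6466, 0.1555, 0.1445]
ee_rot: [3.141, 0.0, -2.884]
wrist_force: [0.2, 0.2, -0.6]
width: 0.0327
finger_force: 0.0
```

```bash

python3 -m handwheel '[[0,0,-0.01,0,0,0],[0,0,-0.03,0,0,0],[0,0,-0.06,0,0,0],[0,0,-0.1,0,0,0],[0,0,-0.15,0,0,0],[0,0,-0.2,0,0,0],[0,0,-0.2,0,0,0]]' | grep -E "pos|wrist"
python3 -m handwheel '[[0,-0.1,-0.15,0,0,0],[0,-0.25,-0.3,0,0,0],[0,-0.4,-0.4,0,0,0],[0,-0.55,-0.4,0,0,0],[0,-0.7,-0.4,0,0,0],[0,-0.85,-0.4,0,0,0],[0,-1,-0.4,0,0,0],[0,-1,-0.4,0,0,0],[0,-1,-0.4,0,0,0]]' | grep -E "pos|wrist"
python3 - <<'E'
from h import *
s=viewer.snapshot("side")[:,:,::-1];t=viewer.snapshot("top")[:,:,::-1]
cv2.imwrite("pics/fin.png",np.hstack([crop(t,225,150,90,90,4),crop(s,325,160,90,90,4)]))
t0=cv2.imread("pics/top0.png")
E
```

```text
tool_pos: [0.6481, 0.1556, 0.1887]
wrist_force: [-0.0, -0.1, 0.6]
tool_pos: [0.6978, -0.0398, 0.2639]
wrist_force: [0.6, 0.2, 0.4]
```

View pics/fin.png

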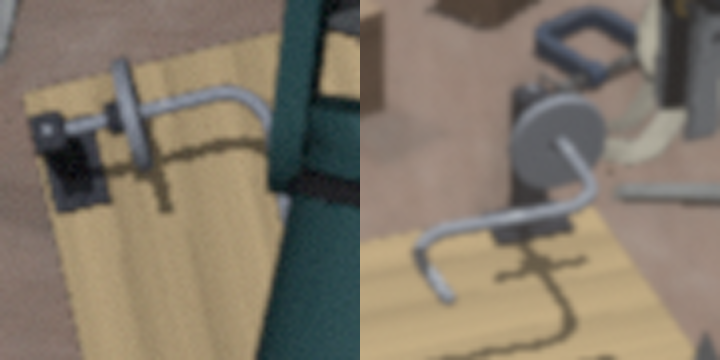

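The gauge hangs upright on the rod, touching the collar (about top px (257,179)). The gripper is clear, so I hand in.

```bash
python3 -c "
from bench import robot
print(robot.close_job())"
```

```text
the job is handed in; nothing more can be done
None
```

The job is handed in: the ring gauge hangs on the rod against the stop collar, let go. It went round both bends without contact and met the collar at about 5 N, and the clock read under 30 s of the 72 s allowed. No verdict came back, and I did not re-measure the bystanders; my moves were planned clear of them.

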